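Clamp a thin glass jar on the bench shaker

ROBOT

A 6-joint arm with a two-finger parallel gripper is mounted at the origin on the work surface. World frame = base frame: x ahead of the robot, y to its left, z up, the work surface at z = 0. Lengths are in m, angles in rad, forces in N, time in s.
With the tool pointing down it reaches from about 0.35 to 0.8 m from the base axis. Payload 7.3 kg.
Tool frame: the origin (TCP) lies midway between the tips of the shut fingers; the grasp point (between the pads) lies 19 mm behind it; z points along the fingers, y is the direction in which the jaws open and shut (so a half turn about z gives the same grasp; the last joint's range is limited). The gripper opens to 85 mm and grips with 20 to 120 N. Pads are 22 mm wide; open, the fingers measure 114 mm over their backs; the gripper's body (76 mm by 85 mm) begins 54 mm behind the grasp point. The pads swing forward as they close: fully open they stand 13 mm farther back than shut.
Start: joints at [1.14, 0.342, 1.524, -0, 1.275, -0.146], TCP at [0.147, 0.504, 0.231] pointing down, gripper open.
Joint ranges: [-2.53, 2.53], [-0.77, 2.02], [0.04, 2.7], [-1, 4.14], [0.28, 2.66], [-3.11, 3.11]. Speed limits (rad/s): [2.57, 2.57, 3.14, 3.14, 3.14, 3.14].

INTERFACE

Orientations are given as a rotation vector (axis times angle).
In Python, from bench import r gives the robot as it stands. The module is installed in compiled form; this text tells all that it offers.
- The arm moves only by the tool play_rows, never from a script. Its argument "increments" is a list that holds one entry, the list of rows, each a list of 7 numbers: the turn, a rotation vector about the tool's x, y, z in degrees, then the shift along the tool's x, y, z in cm, then the closure in counts, from 0 (fully open) to 255 (shut). In form: [[[wx, wy, wz, dx, dy, dz, grip], ...]]. A call has 1 to 20 rows; each row shifts and turns the commanded pose from where the row before left it, along the tool's axes as they then stand; what a row does not reach is not made up. A row lasts 1/10 s, in which the tool goes at most 50 mm and 8.59 degrees, less where a joint would pass 70% of its speed; a pose out of reach is approached as far as the arm can. A call is refused whole if a number of a shift passes 5 or a number of a turn 8.59, either way. A call with a gripper value outside its range is refused whole. The fingers move at their own pace and stop on an object; "force" is the grip in N (left out, the last holds). Time passes only in rows, so rows that do not move let the fingers close. It gives the time, the measured TCP pose, the force and the opening at its end, in the units of the state.
- r.sense(): the state, without advancing time (a new reading comes with each control period).
- r.get_image(name): name is "scene" or "top" or "wrist"; returns a dict with "img" (480x640x3 uint8, blue, green, red), "camera_matrix" (3x3 intrinsics, pixels), "T" (4x4, takes a point from camera to world coordinates). Camera axes: x right, y up, looking along -z (the intrinsics and any distortion apply to the point x, -y, -z); pixel columns grow to the right and rows downward; lengths in m; the calibration is good to about 2 mm. A picture is of the moment at which its call begins. There is no depth.
- r.hand_in(): hands the job in, once; it reports no verdict.
The state is a dict: "clock": time; "joint_pos": joint angles; "dq": joint speeds; "tau": joint torques, N m; "position": TCP position; "ee_rot": TCP orientation; "wrist_force": force on the tool from outside, world axes, zero at the start; "ft_torque": the same for the moment, N m; "opening": finger opening in m.
Only numpy, scipy, OpenCV 4.12 (cv2) and the standard library are available. Lean on these libraries where they do the work, as an engineer would, in place of code of your own. Each camera call takes 0.05 s, during which the arm holds its last target. There are 200 camera calls.

TASK

Load the thin-walled amber jar (the straight-sided, middle-sized one, not the wide jar or the slim bottle) on the bench shaker for mixing: draw the shaker's sliding carriage back, stand the jar upright on the platform against the two rubber posts, and slide the carriage in again until its sprung cushion holds the jar lightly, pressed in by 4 to 13 mm. Squeeze the glass gently (at most 40 N a finger), set it down softly and leave everything else where it stands.

Things in the scene. Friction and masses are not known exactly. Their poses are not given: they have to be found in the camera images.
- jar: the thin-walled amber glass jar to load: an upright straight cylinder 56 mm in diameter and 91 mm high, above it a short neck and a steel screw lid 50 mm in diameter, 115 mm high in all, about 0.25 kg. Origin: centre of its underside, z up along its axis. It starts in one of four places on the steel tray.
- shaker: platform shaker, fixed, on either side of the bench: white body 200 (its x) by 270 mm (its y), flat aluminium platform 70 mm above the bench. Origin: centre of underside, y along its slide, z up. On the platform two upright rubber posts, 20 mm thick, 45 mm high, axes at x = -22 and +22, y = -105 mm; 8 mm high guide strips along y at x = -75 and +75 mm. The carriage rides on the +y side.
- seat (a point): the point on the platform (70 mm above the bench) where the centre of the jar's underside lies when the jar touches both posts: x = 0, y = -74 mm in the shaker's frame. Its axes are the shaker's.
- tab_top (a point): top centre of the carriage's upright black tab, by which it is slid: 50 mm wide (shaker's x), 14 mm thick (its y), top 135 mm above the bench, 52 mm of it free to grip. The cushion's face at rest is 98 mm from it towards -y; between them the cushion's bracket, 49 mm high above the platform, leaves 49 mm clear space next to the tab. Axes are the shaker's.
- cushion_face (a point): centre of the cushion's front face, which looks along the shaker's -y at the posts: a black rubber plate 44 mm wide and 36 mm high, its centre 105 mm above the bench, carried on two springs (0.6 N per mm) in front of the carriage. Axes are the shaker's.
- carriage (a joint): travel of the carriage in m: 0 is drawn fully back (+y), growing as it slides along the shaker's -y towards the posts, up to 0.095. It is stiff (about 11 N to move) and stays where it is left. With a jar touching both posts the cushion just meets it at 0.055. It starts too far in for the jar to fit.
- cushion (a joint): how far the cushion is pressed back on its springs, in m: 0 free, 0.018 bottomed. With the jar against the posts it is carriage travel minus 0.055. 0.6 N per mm.
- tray: low steel tray, fixed, 300 mm (x) by 350 mm (y), floor 4 mm thick, rim 12 mm high, with the glassware on it. Origin: centre of its underside.
- wide_jar: bystander: wide amber jar, 76 mm in diameter, 88 mm high, steel lid. Origin: centre of its underside.
- slim_bottle: bystander: slim tall amber bottle, 38 mm in diameter, 160 mm high, small steel cap. Origin: centre of its underside.
- beaker: bystander: open steel beaker, 62 mm in diameter, 75 mm high. Origin: centre of its underside.
- tube_rack: bystander: blue tube rack along the back of the tray, 64 mm (its x) by 200 mm (its y), 76 mm high with the tubes. Origin: centre of its underside.

How it is judged:
By the outcome, as a careful person would: the job done as asked, in the order asked, and still so for the second after the job is handed in, with the robot touching nothing.
It also fails if it takes over 72 s, if anything falls off the work surface, if the arm or the gripper's body presses on something with over 40 N, if the wrist force passes 120 N, or if a joint passes its speed limit or range.

## Working session

There is one attempt and no reset: what is moved stays moved. The work goes in short steps, Python scripts to look and compute and a tool call to move; the robot and the scene stay as the last step left them, time stands still between calls to the robot, and variables do not carry over. Pictures are saved under pics/ and viewed, about 8 in all and at most 12, crops included, and the job is handed in when it is done.

Besides the shell and the picture viewer there is one more tool, called after "Emit:" by a JSON object that holds its "name" and its "arguments", one argument or row to a line. play_rows: Moves the arm, as the interface text tells. Its arguments: {"type":"object","properties":{"increments":{"type":"array","items":{"type":"array","items":{"type":"array","items":{"type":"number"}}}},"force":{"type":"number"}},"required":["increments"]}

```bash
mkdir -p pics; cat > h.py <<'E'
import numpy as np, cv2
from bench import r
from scipy.spatial.transform import Rotation as R
def grab(n):
    d=r.get_image(n); return d['img'],np.array(d['camera_matrix']),np.array(d['T'])
def ray(K,T,uv):
    p=np.linalg.inv(K)@np.array([uv[0],uv[1],1.]); d=T[:3,:3]@np.array([p[0],-p[1],-p[2]]); return T[:3,3],d/np.linalg.norm(d)
def onz(K,T,uv,z):
    o,d=ray(K,T,uv); return o+d*(z-o[2])/d[2]
def proj(K,T,P):
    q=np.linalg.inv(T)@np.append(P,1); q=K@np.array([q[0],-q[1],-q[2]]); return q[:2]/q[2]
def tri(rays):
    A=sum(np.eye(3)-np.outer(d,d) for o,d in rays); b=sum((np.eye(3)-np.outer(d,d))@o for o,d in rays); p=np.linalg.solve(A,b)
    return p,[np.linalg.norm((np.eye(3)-np.outer(d,d))@(p-o)) for o,d in rays]
E
python3 - <<'E'
from h import *
np.set_printoptions(precision=4,suppress=True)
for n in ["scene","top"]:
    i,K,T=grab(n); cv2.imwrite(f"pics/{n}0.png",i); np.savez(f"{n}0.npz",i=i,K=K,T=T); print(n,K,T)
print(r.sense())
E
```

```text
scene [[435.6498   0.     322.5033]
 [  0.     435.6498 239.1664]
 [  0.       0.       1.    ]] [[-0.236  -0.8387  0.4907  0.9609]
 [ 0.9716 -0.1961  0.1322  0.1221]
 [-0.0147  0.508   0.8612  0.7689]
 [ 0.      0.      0.      1.    ]]
top [[490.0905   0.     318.1729]
 [  0.     490.0905 231.518 ]
 [  0.       0.       1.    ]] [[ 0.0261  0.9977 -0.0619  0.5181]
 [-0.9997  0.0259 -0.003  -0.0172]
 [-0.0014  0.062   0.9981  1.1925]
 [ 0.      0.      0.      1.    ]]
{'clock': 0.1, 'joint_pos': array([ 1.14  ,  0.3427,  1.5249, -0.    ,  1.2754, -0.146 ]), 'dq': array([ 0.0005, -0.0012, -0.0031, -0.0003, -0.0018, -0.0029]), 'tau': array([  0.0005, -43.4451, -24.6483,  -0.0004,   0.0047,   0.0001]), 'position': array([0.1473, 0.5035, 0.2307]), 'ee_rot': array([-0.4458, -3.1094,  0.0021]), 'wrist_force': array([0.0359, 0.4459, 0.0612]), 'ft_torque': array([-0.0143,  0.0473,  0.0231]), 'opening': 0.08523968502356263}
```

View pics/scene0.png

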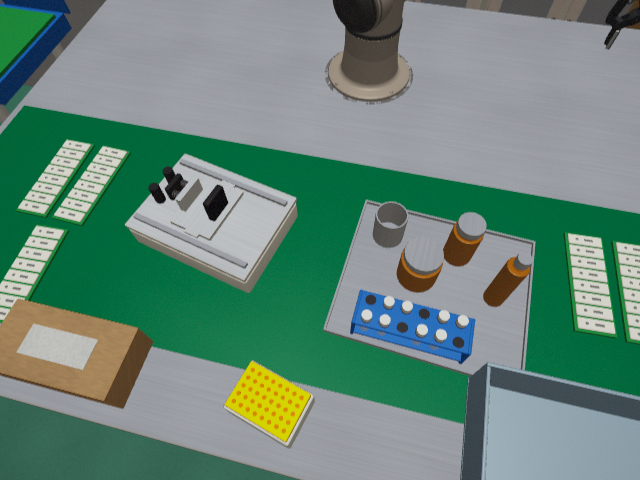

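View pics/top0.png

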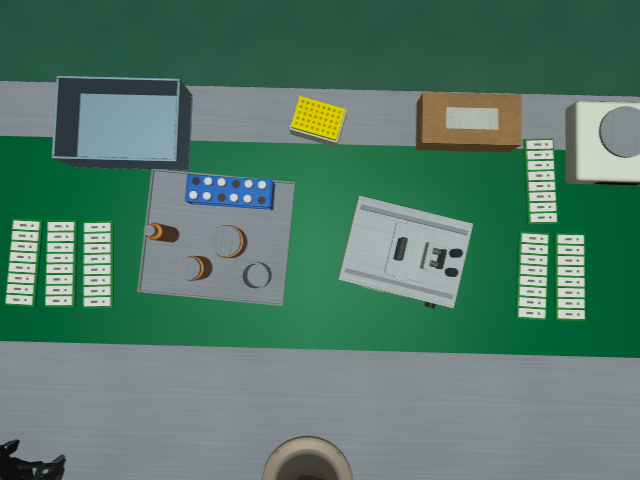

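The scene view shows the target jar at about (465,238) with its lid at (470,222), the wide jar at (420,262), the slim bottle at (508,280) and the beaker at (390,225). The shaker is at (215,220), with its tab at (215,203) and its posts at (157,193) and (170,175). In the top view the jar lid is near (190,268), the tab at (400,249), and the posts at (455,253) and (452,272).

```bash
python3 - <<'E'
from h import *
S=np.load("scene0.npz")['i'];T=np.load("top0.npz")['i']
c=lambda i,x,y,w:cv2.resize(i[y:y+w*3//4,x:x+w],(400,300),interpolation=cv2.INTER_CUBIC)
a=np.vstack([np.hstack([c(S,125,150,100),c(S,420,190,100)]),np.hstack([c(T,380,220,100),c(T,150,220,100)])])
for k in range(0,800,40): cv2.line(a,(k,0),(k,4),(0,0,255),1);cv2.line(a,(k,300),(k,304),(0,0,255),1)
for k in range(0,600,40): cv2.line(a,(0,k),(4,k),(0,0,255),1);cv2.line(a,(400,k),(404,k),(0,0,255),1)
cv2.imwrite("pics/crop1.png",a)
E
```

```text
(no output)
```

View pics/crop1.png

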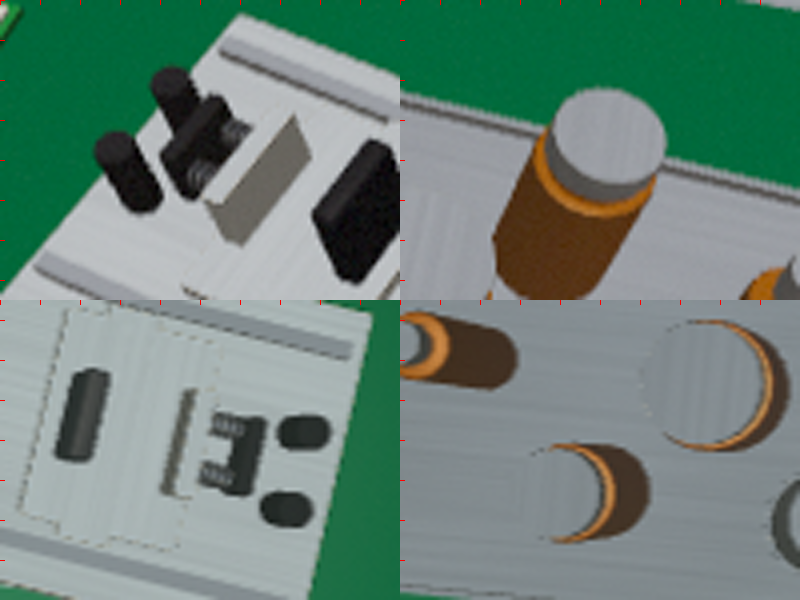

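The crop shows the jar lid at scene (472,224) and top (190,268). The post tops are at scene (168,170) and (153.5,186), and at top (458,253) and (454,272). The tab top is at about top (402,249). Next I triangulate these.

```bash
python3 - <<'E'
from h import *
np.set_printoptions(precision=4,suppress=True)
a=np.load("scene0.npz");b=np.load("top0.npz")
# tab blob in scene by dark mask
m=(a['i'].max(2)<45).astype(np.uint8); n,l,s,c=cv2.connectedComponentsWithStats(m)
for k in range(1,n):
    if s[k,4]>60 and 120<c[k][0]<240 and 150<c[k][1]<240: print("dark scene",s[k],c[k], cv2.minAreaRect(np.argwhere(l==k)[:,::-1].astype(np.float32)))
m=(b['i'].max(2)<75).astype(np.uint8); n,l,s,c=cv2.connectedComponentsWithStats(m)
for k in range(1,n):
    if s[k,4]>30 and 380<c[k][0]<480 and 220<c[k][1]<300: print("dark top",s[k],c[k],cv2.minAreaRect(np.argwhere(l==k)[:,::-1].astype(np.float32)))
def t(n,us,ut,z):
    print(n,*tri([ray(a['K'],a['T'],us),ray(b['K'],b['T'],ut)]),onz(a['K'],a['T'],us,z)[:2],onz(b['K'],b['T'],ut,z)[:2])
t("lid",(472.2,224.2),(190,268.2),.119)
t("postA",(167.75,169.5),(453.75,272.2),.115)
t("postB",(153.5,185.75),(458,253),.115)
print("tab",onz(b['K'],b['T'],(402.2,248.7),.135))
for n,p,z in [("wide",(228,241),.092),("bottle",(152,231),.164),("beaker",(257,275),.079)]: print(n,onz(b['K'],b['T'],p,z))
E
```

```text
dark scene [163 167  20  33 363] [172.2176 181.595 ] ((173.37693786621094, 182.51541137695312), (32.62113571166992, 18.233104705810547), 82.87498474121094)
dark scene [149 183  17  20 192] [156.7188 192.6094] ((156.617919921875, 192.7122802734375), (20.68838882446289, 9.907115936279297), 60.945396423339844)
dark scene [203 185  25  36 505] [215.4119 202.5644] ((215.4199981689453, 202.44000244140625), (19.600000381469727, 32.60000228881836), 36.869895935058594)
dark top [394 237  13  23 175] [399.8914 248.3257] ((399.98590087890625, 248.22752380371094), (8.61961555480957, 23.235485076904297), 12.994616508483887)
dark top [431 249  15  20 134] [440.1045 259.291 ] ((440.0570983886719, 258.8304748535156), (11.117647171020508, 20.235294342041016), 28.07248878479004)
dark top [450 249  12   8  88] [455.5    252.6364] ((455.5, 252.5), (7.0, 11.0), 90.0)
dark top [445 268  13   9  94] [451.0957 271.9255] ((451.0, 272.0), (8.0, 12.0), 90.0)
lid [0.4969 0.2693 0.1121] [np.float64(0.003463222308303853), np.float64(0.0034632223083038644)] [0.501  0.2713] [0.4972 0.2639]
postA [ 0.5023 -0.3121  0.1112] [np.float64(0.002291886046452701), np.float64(0.0022918860464526077)] [ 0.5043 -0.3073] [ 0.5034 -0.3132]
postB [ 0.545  -0.3218  0.1109] [np.float64(0.001599637511323136), np.float64(0.0015996375113230272)] [ 0.5471 -0.3175] [ 0.5457 -0.3221]
tab [ 0.5513 -0.1961  0.135 ]
wide [0.5598 0.1882 0.092 ]
bottle [0.574  0.3354 0.164 ]
beaker [0.485  0.1221 0.079 ]
```

Check on the triangulation: the post spacing is 44 mm as given. The lid and post heights come out 4 to 7 mm low, which fits my pixel reading. The shaker's yaw is about -13°, and the carriage starts at about 0.088. Next I fly to above the tab and look with the wrist camera.

Emit:
{"name": "play_rows", "arguments": {
  "increments": [
    [[0,0,0,-2.92,-2.79,0,0],[0,0,0,-2.92,-2.79,0,0],[0,0,0,-2.92,-2.79,0,0],[0,0,0,-2.92,-2.79,0,0],[0,0,0,-2.92,-2.79,0,0],[0,0,0,-2.92,-2.79,0,0],[0,0,0,-2.92,-2.79,0,0],[0,0,0,-2.92,-2.79,0,0],[0,0,0,-2.92,-2.79,0,0],[0,0,0,-2.92,-2.79,0,0],[0,0,0,-2.92,-2.79,0,0],[0,0,0,-2.92,-2.79,0,0],[0,0,0,-2.92,-2.79,0,0],[0,0,0,-2.92,-2.79,0,0],[0,0,0,-2.92,-2.79,0,0],[0,0,0,-2.92,-2.79,0,0],[0,0,0,-2.92,-2.79,0,0],[0,0,0,-2.92,-2.79,0,0],[0,0,0,-2.92,-2.79,0,0],[0,0,-3.3,-2.92,-2.79,0,0]]
  ],
  "force": 40
}}

```text
clock: 2.1
position: [0.5516, -0.1972, 0.2308]
ee_rot: [-0.355, -3.121, -0.001]
wrist_force: [0.8, 0.2, 0.0]
opening: 0.0858
```

```bash
cat >> h.py <<'E'
def where():
    s=r.sense(); M=R.from_rotvec(s['ee_rot']).as_matrix(); y=M[:,1]
    print("t",round(s['clock'],2),"tcp",np.round(s['position'],4),"jaw deg",round(np.degrees(np.arctan2(y[1],y[0])),2),"z",np.round(M[:,2],3),"F",np.round(s['wrist_force'],1),"open",round(s['opening'],4),"q",np.round(s['joint_pos'],2)); return np.array(s['position']),M
def need(P):
    p,M=where(); print("tool shift cm",np.round(M.T@(np.array(P)-p)*100,2))
E
python3 - <<'E'
from h import *
where(); i,K,T=grab("wrist"); np.savez("w1.npz",i=i,K=K,T=T); cv2.imwrite("pics/w1.png",i); print(K,T)
for n,P in [("tab",(.5513,-.1961,.135)),("A",(.503,-.313,.115)),("B",(.5455,-.322,.115))]: print(n,proj(K,T,P))
E
```

```text
t 2.1 tcp [ 0.5516 -0.1972  0.2308] jaw deg 77.01 z [-0.001  0.001 -1.   ] F [0.8 0.2 0. ] open 0.0858 q [-0.47  0.46  1.35  0.    1.34 -1.82]
[[373.61936324   0.         320.95312761]
 [  0.         373.61936324 231.70122798]
 [  0.           0.           1.        ]] [[ 2.25119957e-01 -9.21405984e-01 -3.16752298e-01  4.70476956e-01]
 [ 9.74331019e-01  2.12979609e-01  7.29297642e-02 -1.79580665e-01]
 [ 2.63859591e-04 -3.25039535e-01  9.45700392e-01  3.73181424e-01]
 [ 0.00000000e+00  0.00000000e+00  0.00000000e+00  1.00000000e+00]]
tab [323.9721764  232.54723299]
A [147.37455065 195.58770694]
B [157.25200837 252.56272346]
```

View pics/w1.png

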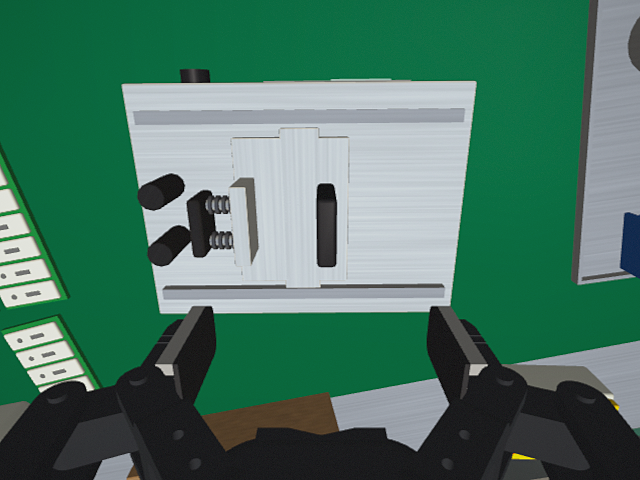

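The wrist view shows the tab's top face at about (327.5,231), spanning x 319–337 and y 195–267. The post tops are near (150,195) and (160,252), matching the predictions within 3 px. The guide strips run level in the image, so the jaws are aligned with the slide to within 0.5°.

```bash
python3 - <<'E'
from h import *
np.set_printoptions(precision=4,suppress=True)
w=np.load("w1.npz");b=np.load("top0.npz");a=np.load("scene0.npz")
for n,us in [("tab",[(w,(327.5,231)),(b,(402.2,248.7))]),("A",[(w,(149.5,194.5)),(b,(453.75,272.2)),(a,(167.75,169.5))]),("B",[(w,(160,252.5)),(b,(458,253)),(a,(153.5,185.75))])]:
    print(n,*tri([ray(d['K'],d['T'],u) for d,u in us]),[onz(d['K'],d['T'],u,.135 if n=="tab" else .115)[:2] for d,u in us])
g=cv2.cvtColor(w['i'],cv2.COLOR_BGR2GRAY)
for l in cv2.HoughLinesP(cv2.Canny(g,40,120),1,np.pi/720,60,minLineLength=180,maxLineGap=10)[:,0]:
    if abs(l[3]-l[1])<20 and l[1]<320: P=onz(w['K'],w['T'],l[:2],.078);Q=onz(w['K'],w['T'],l[2:],.078); d=Q-P; print(l,np.degrees(np.arctan2(d[1],d[0])))
need((.5535,-.195,.10))
E
```

```text
tab [ 0.5509 -0.1947  0.1362] [np.float64(0.0012994909181521332), np.float64(0.0012994909181521601)] [array([ 0.5508, -0.1935]), array([ 0.5513, -0.1961])]
A [ 0.5027 -0.3121  0.112 ] [np.float64(0.0006678651694081575), np.float64(0.001978028545704066), np.float64(0.0026310848710895075)] [array([ 0.5026, -0.3112]), array([ 0.5034, -0.3132]), array([ 0.5043, -0.3073])]
B [ 0.5458 -0.3211  0.1127] [np.float64(0.0007372748845169335), np.float64(0.0016259576711275083), np.float64(0.001844249833292652)] [array([ 0.5459, -0.32  ]), array([ 0.5457, -0.3221]), array([ 0.5471, -0.3175])]
[252 110 473 108] 77.48266129930136
[157 299 383 298] 77.26722706714474
t 2.15 tcp [ 0.5538 -0.2026  0.2301] jaw deg 77.09 z [ 0.001 -0.003 -1.   ] F [-0.9 -3.2  0.4] open 0.0855 q [-0.48  0.46  1.34 -0.    1.34 -1.82]
tool shift cm [ 0.22  0.76 13.  ]
```

Tab triangulated at (0.551, -0.195, 0.136). The height matches the given 0.135 and the slide runs at about 77.3°. I close the gripper partly, settle and lower a bit.

Emit:
{"name": "play_rows", "arguments": {
  "increments": [
    [[0,0,-0.3,0,0,1,90],[0,0,0,0,0,2,90],[0,0,0,0,0,2,90],[0,0,0,0,0,1,90],[0,0,0,0,0,0,90],[0,0,0,0,0,0,90]]
  ]
}}

```text
clock: 2.75
position: [0.5513, -0.1953, 0.1718]
ee_rot: [0.347, 3.122, -0.0]
wrist_force: [0.1, -0.2, 0.6]
opening: 0.0552
```

```bash
python3 - <<'E'
from h import *
need((.551,-.1947,.10))
E
```

```text
t 2.75 tcp [ 0.5513 -0.1953  0.1718] jaw deg 77.31 z [ 0. -0. -1.] F [ 0.1 -0.2  0.6] open 0.0552 q [-0.47  0.5   1.44  0.    1.2  -1.82]
tool shift cm [0.05 0.05 7.18]
```

Emit:
{"name": "play_rows", "arguments": {
  "increments": [
    [[0,0,0,0.05,0.05,2,90],[0,0,0,0,0,2,90],[0,0,0,0,0,2,90],[0,0,0,0,0,1.2,90],[0,0,0,0,0,0,90],[0,0,0,0,0,0,255],[0,0,0,0,0,0,255],[0,0,0,0,0,0,255],[0,0,0,0,0,0,255],[0,0,0,0,0,0,255]]
  ],
  "force": 40
}}

```text
clock: 3.75
position: [0.5516, -0.1949, 0.1007]
ee_rot: [0.347, 3.12, 0.0]
wrist_force: [0.6, 3.7, 6.4]
opening: 0.0131
```

```bash
python3 - <<'E'
from h import *
where()
E
```

```text
t 3.75 tcp [ 0.5516 -0.1949  0.1007] jaw deg 77.3 z [ 0.002 -0.    -1.   ] F [0.6 3.7 6.4] open 0.0131 q [-0.47  0.58  1.53  0.    1.04 -1.82]
```

Emit:
{"name": "play_rows", "arguments": {
  "increments": [
    [[0,0,0,0,0.5,0,255],[0,0,0,0,0.8,0,255],[0,0,0,0,1,0,255],[0,0,0,0,1,0,255],[0,0,0,0,1,0,255],[0,0,0,0,1,0,255],[0,0,0,0,1,0,255],[0,0,0,0,1,0,255],[0,0,0,0,0.5,0,255],[0,0,0,0,0.2,0,255],[0,0,0,0,0,0,255]]
  ],
  "force": 60
}}

```text
clock: 4.85
position: [0.5685, -0.1192, 0.1007]
ee_rot: [0.348, 3.121, -0.006]
wrist_force: [-4.1, -7.3, 6.8]
opening: 0.0135
```

```bash
python3 - <<'E'
from h import *
p,M=where(); print(M.T@(p-np.array([.5516,-.1949,.1007])))
E
```

```text
t 4.85 tcp [ 0.5685 -0.1192  0.1007] jaw deg 77.29 z [ 0.001 -0.004 -1.   ] F [-4.1 -7.3  6.8] open 0.0135 q [-0.34  0.57  1.54 -0.    1.03 -1.68]
[ 0.00019562  0.07753983 -0.00027093]
```

Moved 77.5 mm of 80 with about 9 N of drag. I creep on to the stop.

Emit:
{"name": "play_rows", "arguments": {
  "increments": [
    [[0,0,0,0,0.3,0,255],[0,0,0,0,0.2,0,255],[0,0,0,0,0.2,0,255],[0,0,0,0,0.1,0,255],[0,0,0,0,0,0,255]]
  ]
}}

```text
clock: 5.35
position: [0.5701, -0.1119, 0.1007]
ee_rot: [0.348, 3.121, -0.006]
wrist_force: [-5.6, -9.2, 7.2]
opening: 0.0135
```

```bash
python3 - <<'E'
from h import *
p,M=where(); print(M.T@(p-np.array([.5516,-.1949,.1007])))
E
```

```text
t 5.35 tcp [ 0.5701 -0.1119  0.1007] jaw deg 77.28 z [ 0.001 -0.004 -1.   ] F [-5.6 -9.2  7.2] open 0.0135 q [-0.32  0.57  1.54 -0.    1.03 -1.67]
[ 0.00024406  0.08505382 -0.0002948 ]
```

Emit:
{"name": "play_rows", "arguments": {
  "increments": [
    [[0,0,0,0,0.2,0,255],[0,0,0,0,0.2,0,255],[0,0,0,0,0,0,255],[0,0,0,0,0,0,255]]
  ]
}}

```text
clock: 5.75
position: [0.5708, -0.1085, 0.1007]
ee_rot: [0.348, 3.121, -0.007]
wrist_force: [-4.6, -11.3, 6.8]
opening: 0.0129
```

```bash
python3 - <<'E'
from h import *
p,M=where(); print(M.T@(p-np.array([.5516,-.1949,.1007])))
E
```

```text
t 5.75 tcp [ 0.5708 -0.1085  0.1007] jaw deg 77.27 z [ 0.001 -0.005 -1.   ] F [ -4.6 -11.3   6.8] open 0.0129 q [-0.32  0.57  1.54 -0.01  1.03 -1.66]
[ 0.0002807   0.0884747  -0.00037364]
```

Emit:
{"name": "play_rows", "arguments": {
  "increments": [
    [[0,0,0,0,0.2,0,255],[0,0,0,0,0.2,0,255],[0,0,0,0,0,0,255],[0,0,0,0,0,0,255]]
  ]
}}

```text
clock: 6.15
position: [0.5709, -0.1085, 0.1007]
ee_rot: [0.349, 3.122, -0.016]
wrist_force: [-10.7, -26.4, 6.7]
opening: 0.0128
```

```bash
python3 - <<'E'
from h import *
p,M=where(); print(M.T@(p-np.array([.5516,-.1949,.1007])))
E
```

```text
t 6.15 tcp [ 0.5709 -0.1085  0.1007] jaw deg 77.24 z [-0.001 -0.01  -1.   ] F [-10.7 -26.4   6.7] open 0.0128 q [-0.31  0.57  1.54 -0.01  1.03 -1.66]
[ 0.00030359  0.08851088 -0.00089538]
```

The stop is reached: force rises to 27 N with no motion. So travel 0 corresponds to TCP (0.5709,-0.1085) along the slide. The seat works out at (0.531,-0.285), and the posts give (0.531,-0.286), which agrees. Now I unload, open slightly, lift, and turn the jaws to 0°.

Emit:
{"name": "play_rows", "arguments": {
  "increments": [
    [[0,0,0,0,-0.4,0,255],[0,0,0,0,0,0,90],[0,0,0,0,0,0,90],[0,0,0,0,0,0,90],[0,0,0,0,0,-2,90],[0,0,0,0,0,-3,90],[0,0,0,0,0,-3,90],[0,0,7.73,0,0,-1,0],[0,0,7.73,0,0,-1,0],[0,0,7.73,0,0,-1,0],[0,0,7.73,0,0,-1,0],[0,0,7.73,0,0,-1,0],[0,0,7.73,0,0,-1,0],[0,0,7.73,0,0,-1,0],[0,0,7.73,0,0,0,0],[0,0,7.73,0,0,0,0],[0,0,7.73,0,0,0,0],[0,0,0,0,0,0,0]]
  ]
}}

```text
clock: 7.95
position: [0.5711, -0.1048, 0.2491]
ee_rot: [-2.222, -2.221, -0.0]
wrist_force: [0.4, -0.3, -0.2]
opening: 0.0854
```

```bash
python3 - <<'E'
from h import *
need((.498,.268,.25))
i,K,T=grab("top"); np.savez("top1.npz",i=i,K=K,T=T)
m=(i.max(2)<75).astype(np.uint8); n,l,s,c=cv2.connectedComponentsWithStats(m)
for k in range(1,n):
    if s[k,4]>30 and 340<c[k][0]<480 and 200<c[k][1]<310: print("dark top",s[k],c[k])
E
```

```text
t 7.95 tcp [ 0.5711 -0.1048  0.2491] jaw deg -0.03 z [-0.  0. -1.] F [ 0.4 -0.3 -0.2] open 0.0854 q [-0.31  0.43  1.33  0.    1.37 -0.31]
tool shift cm [37.27 -7.34 -0.08]
dark top [334 179  23  56 382] [342.63089005 206.26439791]
dark top [414 202  21  61 103] [426.09708738 230.21359223]
dark top [330 223  27  31 214] [341.41588785 242.77102804]
dark top [432 223  15  36 102] [440.82352941 240.93137255]
dark top [355 245  18  20 141] [363.89361702 254.63120567]
dark top [450 249  12   8  88] [455.5        252.63636364]
dark top [406 263  21  17 194] [415.92268041 271.05154639]
dark top [362 266  17  10 102] [368.82352941 271.58823529]
dark top [445 268  13   9  94] [451.09574468 271.92553191]
dark top [425 302  10   7  46] [429.45652174 304.69565217]
```

Emit:
{"name": "play_rows", "arguments": {
  "increments": [
    [[0,0,0,3.73,-0.73,0,0],[0,0,0,3.73,-0.73,0,0],[0,0,0,3.73,-0.73,0,0],[0,0,0,3.73,-0.73,0,0],[0,0,0,3.73,-0.73,0,0],[0,0,0,3.73,-0.73,0,0],[0,0,0,3.73,-0.73,0,0],[0,0,0,3.73,-0.73,0,0],[0,0,0,3.73,-0.73,0,0],[0,0,0,3.73,-0.73,0,0],[0,0,0,0,0,0,0],[0,0,0,0,0,0,0],[0,0,0,0,0,0,0]]
  ]
}}

```text
clock: 9.3
position: [0.4983, 0.2669, 0.2492]
ee_rot: [2.22, 2.222, -0.0]
wrist_force: [-0.5, 0.0, 0.2]
opening: 0.0855
```

```bash
python3 - <<'E'
from h import *
where(); i,K,T=grab("wrist"); np.savez("w2.npz",i=i,K=K,T=T)
print(proj(K,T,(.498,.268,.119)),proj(K,T,(.498,.268,.05)))
j=i.copy()
for z in (.119,.004): cv2.drawMarker(j,tuple(int(v) for v in proj(K,T,(.498,.268,z))),(0,255,0),0,12,1)
cv2.imwrite("pics/w2.png",j)
E
```

```text
t 9.3 tcp [0.4983 0.2669 0.2492] jaw deg 0.05 z [-0. -0. -1.] F [-0.5  0.   0.2] open 0.0855 q [ 0.36  0.4   1.38 -0.    1.36  0.36]
[319.66651623 216.43348075] [319.9687818  195.16872301]
```

View pics/w2.png

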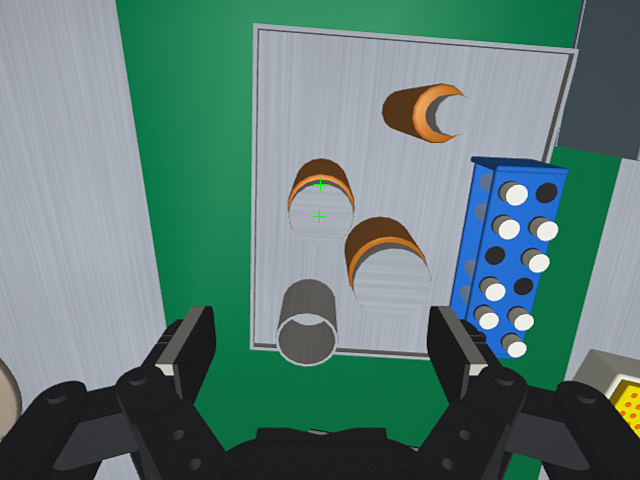

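The wrist view shows the jar lid centred at about (321,210.5), 6 px above the predicted mark. The wide jar is at (390,275), the bottle at (430,112) and the beaker at (307,335). The jaw paths along x are free. Next I refine across the three views.

```bash
python3 - <<'E'
from h import *
np.set_printoptions(precision=4,suppress=True)
w=np.load("w2.npz");b=np.load("top0.npz");a=np.load("scene0.npz")
us=[(w,(321,210.5)),(b,(190,268.2)),(a,(472.2,224.2))]
print(tri([ray(d['K'],d['T'],u) for d,u in us]),tri([ray(d['K'],d['T'],u) for d,u in us[:2]]),tri([ray(d['K'],d['T'],u) for d,u in us[::2]]),[onz(d['K'],d['T'],u,.119)[:2] for d,u in us])
# foot: lowest rim of amber body seen at the far side -> axis minus radius
i=w['i'].astype(int); m=((i[...,2]>i[...,0]+35)).astype(np.uint8); n,l,s,c=cv2.connectedComponentsWithStats(m)
for k in range(1,n):
    if s[k,4]>200 and s[k,0]<360 and 150<s[k,1]<200: 
        print(s[k]); t=(s[k,0]+s[k,2]/2,s[k,1]); print("foot far edge",onz(w['K'],w['T'],t,.004))
E
```

```text
(array([0.4976, 0.2698, 0.1119]), [np.float64(0.0016424317197054152), np.float64(0.003893573223723159), np.float64(0.003205733159989892)]) (array([0.4979, 0.2681, 0.1031]), [np.float64(0.0010660866142400954), np.float64(0.0010660866142401279)]) (array([0.499 , 0.2719, 0.1162]), [np.float64(1.2370984803558187e-05), np.float64(1.2370984803582885e-05)]) [array([0.499 , 0.2727]), array([0.4972, 0.2639]), array([0.501 , 0.2713])]
[ 288  159   67   53 1188]
foot far edge [0.4994 0.295  0.004 ]
```

Axis about (0.499, 0.2695), with a spread of ±3 mm. The height is consistent with the lid top at 0.119. I descend with the jaws along x and grip gently.

Emit:
{"name": "play_rows", "arguments": {
  "increments": [
    [[0,0,0,0.25,0.1,1,0],[0,0,0,0,0,2,0],[0,0,0,0,0,3,0],[0,0,0,0,0,3,0],[0,0,0,0,0,3,0],[0,0,0,0,0,3,0],[0,0,0,0,0,2,0],[0,0,0,0,0,1.2,0],[0,0,0,0,0,0.9,0],[0,0,0,0,0,0,0],[0,0,0,0,0,0,0],[0,0,0,0,0,0,40],[0,0,0,0,0,0,60]]
  ],
  "force": 25
}}

```text
clock: 10.65
position: [0.4997, 0.2704, 0.0592]
ee_rot: [2.221, 2.221, 0.003]
wrist_force: [0.3, -0.1, 0.2]
opening: 0.0652
```

```bash
python3 - <<'E'
from h import *
where()
E
```

```text
t 10.65 tcp [0.4997 0.2704 0.0592] jaw deg -0.01 z [ 0.002  0.001 -1.   ] F [ 0.3 -0.1  0.2] open 0.0652 q [0.36 0.61 1.61 0.   0.92 0.36]
```

Emit:
{"name": "play_rows", "arguments": {
  "increments": [
    [[0,0,0,0,0,0,68],[0,0,0,0,0,0,76],[0,0,0,0,0,0,84],[0,0,0,0,0,0,92],[0,0,0,0,0,0,110],[0,0,0,0,0,0,130],[0,0,0,0,0,0,130],[0,0,0,0,0,0,130]]
  ],
  "force": 25
}}

```text
clock: 11.45
position: [0.4987, 0.2702, 0.0585]
ee_rot: [-2.221, -2.221, 0.001]
wrist_force: [-4.1, 0.7, 5.8]
opening: 0.0553
```

```bash
python3 - <<'E'
from h import *
where(); i,K,T=grab("wrist"); np.savez("w3.npz",i=i,K=K,T=T); cv2.imwrite("pics/w3.png",i)
E
```

```text
t 11.45 tcp [0.4987 0.2702 0.0585] jaw deg -0.01 z [-0.001 -0.    -1.   ] F [-4.1  0.7  5.8] open 0.0553 q [0.36 0.61 1.62 0.   0.92 0.36]
```

View pics/w3.png

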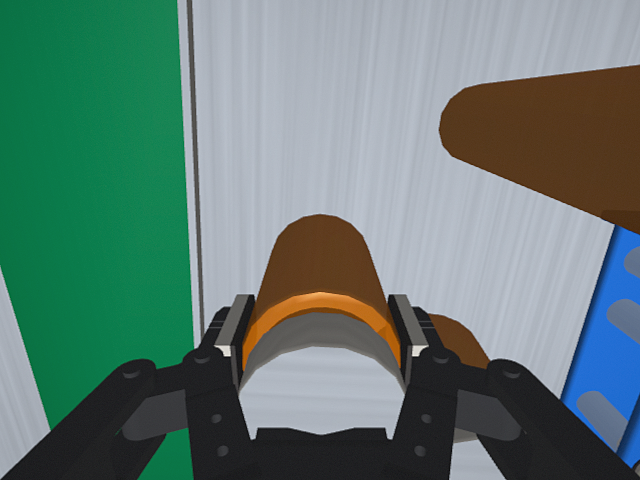

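The wrist view shows the jar upright between both pads, opening 55 mm, with its body top edge at (320,214). Next I lift it.

Emit:
{"name": "play_rows", "arguments": {
  "increments": [
    [[0,0,0,0,0,-0.3,130],[0,0,0,0,0,-0.7,130],[0,0,0,0,0,-1.5,130],[0,0,0,0,0,-2.5,130],[0,0,0,0,0,-3,130],[0,0,0,0,0,-3,130],[0,0,0,0,0,-3,130],[0,0,0,0,0,-1.5,130],[0,0,0,0,0,-0.5,130],[0,0,0,0,0,0,130],[0,0,0,0,0,0,130]]
  ]
}}

```text
clock: 12.6
position: [0.4987, 0.2698, 0.2171]
ee_rot: [-2.221, -2.22, 0.003]
wrist_force: [-0.8, -0.1, -2.8]
opening: 0.0555
```

```bash
python3 - <<'E'
from h import *
np.set_printoptions(precision=4,suppress=True)
d=np.load("w3.npz"); e=onz(d['K'],d['T'],(320,214),.004); print("foot axis y",e[0],e[1]-.028)
need((.532,-.2818,.2185))
i,K,T=grab("wrist"); m=((i[...,2].astype(int)>i[...,0]+35)).astype(np.uint8); n,l,s,c=cv2.connectedComponentsWithStats(m)
print([x for x in s[1:].tolist() if x[4]>800])
cv2.imwrite("pics/w4.png",i)
E
```

```text
foot axis y 0.4988950439986793 0.26748149644305624
t 12.6 tcp [0.4987 0.2698 0.2171] jaw deg -0.02 z [-0.002 -0.001 -1.   ] F [-0.8 -0.1 -2.8] open 0.0555 q [ 0.36  0.43  1.43 -0.    1.29  0.36]
tool shift cm [-55.16   3.35  -0.11]
[[388, 87, 95, 66, 3293], [457, 173, 53, 175, 1976], [482, 183, 69, 165, 3043], [242, 214, 194, 157, 13503], [611, 406, 29, 71, 1040]]
```

The jar is lifted with a stable hold: weight about 2.8 N, and its image position has not changed. I carry it across to above the seat, offset a few mm in +y.

Emit:
{"name": "play_rows", "arguments": {
  "increments": [
    [[0,0,0,2,0.19,0,130],[0,0,0,-2,-0.19,0,130]]
  ]
}}

```text
clock: 12.85
position: [0.4989, 0.2728, 0.2168]
ee_rot: [-2.217, -2.223, 0.0]
wrist_force: [0.2, -0.7, -2.3]
opening: 0.0552
```

That short call had a wrong sign, but it cancelled itself, so the net motion is zero. Now the real transfer.

Emit:
{"name": "play_rows", "arguments": {
  "increments": [
    [[0,0,0,-2,0.19,0,130],[0,0,0,-3,0.19,0,130],[0,0,0,-3.43,0.19,0,130],[0,0,0,-3.43,0.19,0,130],[0,0,0,-3.43,0.19,0,130],[0,0,0,-3.43,0.19,0,130],[0,0,0,-3.43,0.19,0,130],[0,0,0,-3.43,0.19,0,130],[0,0,0,-3.43,0.19,0,130],[0,0,0,-3.43,0.19,0,130],[0,0,0,-3.43,0.19,0,130],[0,0,0,-3.43,0.19,0,130],[0,0,0,-3.43,0.19,0,130],[0,0,0,-3.43,0.19,0,130],[0,0,0,-3.43,0.19,0,130],[0,0,0,-3.43,0.19,0,130],[0,0,0,-1.5,0.19,0,130],[0,0,0,-0.4,0.19,0,130],[0,0,6.35,0,0,0,130],[0,0,6.35,0,0,0,130]]
  ]
}}

```text
clock: 14.85
position: [0.5332, -0.2778, 0.2175]
ee_rot: [-2.456, -1.956, -0.0]
wrist_force: [0.2, -0.1, -3.4]
opening: 0.0554
```

Emit:
{"name": "play_rows", "arguments": {
  "increments": [
    [[0,0,0,0,0,0,130],[0,0,0,0,0,0,130],[0,0,0,0,0,0,130]]
  ]
}}

```text
clock: 15.15
position: [0.5333, -0.2783, 0.2182]
ee_rot: [-2.451, -1.965, -0.0]
wrist_force: [-0.7, 0.6, -2.8]
opening: 0.0554
```

```bash
python3 - <<'E'
from h import *
need((.5324,-.2794,.1245)); i,K,T=grab("wrist"); np.savez("w5.npz",i=i,K=K,T=T)
for z,P in [("A",(.5027,-.3121,.115)),("B",(.5458,-.3211,.115)),("seat",(.531,-.2857,.07))]: cv2.drawMarker(i,tuple(int(v) for v in proj(K,T,P)),(0,255,0),0,12,1)
cv2.imwrite("pics/w5.png",i)
E
```

```text
t 15.15 tcp [ 0.5333 -0.2783  0.2182] jaw deg -12.55 z [-0.  0. -1.] F [-0.7  0.6 -2.8] open 0.0554 q [-0.61  0.49  1.32  0.    1.33 -0.39]
tool shift cm [-0.13 -0.07  9.37]
```

View pics/w5.png

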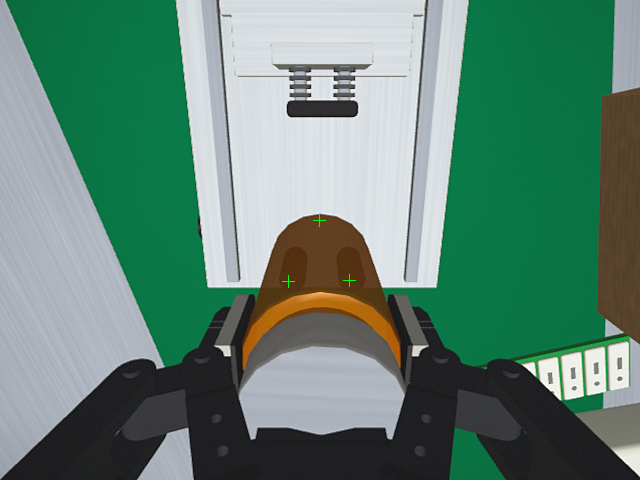

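The wrist view shows the held jar centred at x≈321. The cushion is at (322,108) and the posts, seen through the glass, are around (293,265) and (350,265), so it is aligned across the slide. I lower it to about 4 mm above the platform.

Emit:
{"name": "play_rows", "arguments": {
  "increments": [
    [[0,0,0,0,-0.07,1,130],[0,0,0,0,0,2,130],[0,0,0,0,0,2,130],[0,0,0,0,0,2,130],[0,0,0,0,0,1.2,130],[0,0,0,0,0,0.5,130],[0,0,0,0,0,0.25,130],[0,0,0,0,0,0,130],[0,0,0,0,0,0,130]]
  ]
}}

```text
clock: 16.1
position: [0.533, -0.2792, 0.1297]
ee_rot: [2.452, 1.961, 0.001]
wrist_force: [-0.5, 0.3, -2.9]
opening: 0.0554
```

```bash
python3 - <<'E'
from h import *
p,M=where(); print(M.T@np.array(r.sense()['wrist_force']))
E
```

```text
t 16.1 tcp [ 0.533  -0.2792  0.1297] jaw deg -12.71 z [ 0.001 -0.001 -1.   ] F [-0.5  0.3 -2.9] open 0.0554 q [-0.61  0.57  1.44  0.    1.12 -0.39]
[ 0.15880397 -0.5043585   2.9317041 ]
```

Emit:
{"name": "play_rows", "arguments": {
  "increments": [
    [[0,0,0,-0.1,0,0,130],[0,0,0,-0.1,0,0,130],[0,0,0,-0.1,0,0,130],[0,0,0,0,0,0,130],[0,0,0,0,0,0,130]]
  ]
}}

```text
clock: 16.6
position: [0.5319, -0.2819, 0.1288]
ee_rot: [-2.454, -1.962, -0.0]
wrist_force: [0.0, 0.1, -2.4]
opening: 0.055
```

```bash
python3 - <<'E'
from h import *
p,M=where(); print(M.T@np.array(r.sense()['wrist_force']))
E
```

```text
t 16.6 tcp [ 0.5319 -0.2819  0.1288] jaw deg -12.72 z [ 0.  0. -1.] F [ 0.   0.1 -2.4] open 0.055 q [-0.61  0.57  1.44  0.    1.12 -0.39]
[ 0.15161315 -0.00576105  2.40693072]
```

No contact yet. I continue in 1 mm steps.

Emit:
{"name": "play_rows", "arguments": {
  "increments": [
    [[0,0,0,-0.1,0,0,130],[0,0,0,-0.1,0,0,130],[0,0,0,0,0,0,130],[0,0,0,0,0,0,130]]
  ]
}}

```text
clock: 17.0
position: [0.5314, -0.2838, 0.1287]
ee_rot: [-2.454, -1.962, -0.0]
wrist_force: [-0.3, 0.1, -3.8]
opening: 0.0549
```

```bash
python3 - <<'E'
from h import *
p,M=where(); print(M.T@np.array(r.sense()['wrist_force']))
E
```

```text
t 17.0 tcp [ 0.5314 -0.2838  0.1287] jaw deg -12.72 z [-0.  0. -1.] F [-0.3  0.1 -3.8] open 0.0549 q [-0.62  0.57  1.44  0.    1.13 -0.4 ]
[ 0.08239377 -0.31074258  3.75028946]
```

Emit:
{"name": "play_rows", "arguments": {
  "increments": [
    [[0,0,0,-0.1,0,0,130],[0,0,0,-0.1,0,0,130],[0,0,0,0,0,0,130],[0,0,0,0,0,0,130]]
  ]
}}

```text
clock: 17.4
position: [0.5314, -0.2846, 0.1288]
ee_rot: [-2.453, -1.961, -0.003]
wrist_force: [2.0, 5.0, -1.7]
opening: 0.0555
```

```bash
python3 - <<'E'
from h import *
p,M=where(); print(M.T@np.array(r.sense()['wrist_force']))
E
```

```text
t 17.4 tcp [ 0.5314 -0.2846  0.1288] jaw deg -12.72 z [ 0.001  0.002 -1.   ] F [ 2.   5.  -1.7] open 0.0555 q [-0.62  0.58  1.44  0.    1.13 -0.4 ]
[5.35650108 0.81419211 1.67544264]
```

Contact with the posts: about 5 N at TCP (0.5314,-0.2846), which matches the computed seat. I ease off 1 mm and set the jar down softly.

Emit:
{"name": "play_rows", "arguments": {
  "increments": [
    [[0,0,0,0.12,0,0,130],[0,0,0,0,0,0.1,130],[0,0,0,0,0,0.1,130],[0,0,0,0,0,0.1,130],[0,0,0,0,0,0,130],[0,0,0,0,0,0,130]]
  ]
}}

```text
clock: 18.0
position: [0.5317, -0.2847, 0.1259]
ee_rot: [2.453, 1.961, 0.001]
wrist_force: [4.0, 1.9, -1.2]
opening: 0.0552
```

Emit:
{"name": "play_rows", "arguments": {
  "increments": [
    [[0,0,0,0,0,0.05,130],[0,0,0,0,0,0.05,130],[0,0,0,0,0,0,130],[0,0,0,0,0,0,130]]
  ]
}}

```text
clock: 18.4
position: [0.5315, -0.2845, 0.1249]
ee_rot: [2.453, 1.961, 0.001]
wrist_force: [3.8, 3.9, 0.5]
opening: 0.0555
```

```bash
python3 - <<'E'
from h import *
p,M=where(); print(M.T@np.array(r.sense()['wrist_force']))
E
```

```text
t 18.4 tcp [ 0.5315 -0.2845  0.1249] jaw deg -12.72 z [ 0.001 -0.    -1.   ] F [3.8 3.9 0.5] open 0.0555 q [-0.62  0.58  1.45  0.    1.12 -0.4 ]
[ 4.61701754  2.89220002 -0.53476204]
```

Emit:
{"name": "play_rows", "arguments": {
  "increments": [
    [[0,0,0,0.05,0,0.05,130],[0,0,0,0.05,0,0,130],[0,0,0,0,0,0,130]]
  ]
}}

```text
clock: 18.7
position: [0.5315, -0.2842, 0.1245]
ee_rot: [2.453, 1.961, -0.0]
wrist_force: [2.3, -0.7, 0.9]
opening: 0.0557
```

```bash
python3 - <<'E'
from h import *
p,M=where(); print(M.T@np.array(r.sense()['wrist_force']))
E
```

```text
t 18.7 tcp [ 0.5315 -0.2842  0.1245] jaw deg -12.72 z [ 0.    -0.001 -1.   ] F [ 2.3 -0.7  0.9] open 0.0557 q [-0.62  0.58  1.45 -0.    1.11 -0.4 ]
[-0.15296024  2.41759624 -0.90376203]
```

Emit:
{"name": "play_rows", "arguments": {
  "increments": [
    [[0,0,0,0,0,0.05,130],[0,0,0,0,0,0,130],[0,0,0,0,0,0,130]]
  ]
}}

```text
clock: 19.0
position: [0.5315, -0.2841, 0.1245]
ee_rot: [2.453, 1.961, -0.0]
wrist_force: [0.5, 1.7, 5.0]
opening: 0.0558
```

```bash
python3 - <<'E'
from h import *
p,M=where(); print(M.T@np.array(r.sense()['wrist_force']))
E
```

```text
t 19.0 tcp [ 0.5315 -0.2841  0.1245] jaw deg -12.73 z [ 0.001 -0.001 -1.   ] F [0.5 1.7 5. ] open 0.0558 q [-0.62  0.58  1.45 -0.    1.11 -0.4 ]
[ 1.77475705  0.13778954 -4.99100037]
```

Landed: TCP stops at z=0.1245 exactly as predicted, with about 5 N up. I release slowly and lift straight up.

Emit:
{"name": "play_rows", "arguments": {
  "increments": [
    [[0,0,0,0,0,0,92],[0,0,0,0,0,0,86],[0,0,0,0,0,0,80],[0,0,0,0,0,0,70],[0,0,0,0,0,0,50],[0,0,0,0,0,0,20],[0,0,0,0,0,0,0],[0,0,0,0,0,-0.5,0],[0,0,0,0,0,-1,0],[0,0,0,0,0,-2,0],[0,0,0,0,0,-3,0],[0,0,0,0,0,-4,0],[0,0,0,0,0,-4,0],[0,0,0,0,0,0,0],[0,0,0,0,0,0,0]]
  ]
}}

```text
clock: 20.5
position: [0.5317, -0.2838, 0.2705]
ee_rot: [2.451, 1.96, 0.002]
wrist_force: [-0.2, -0.0, -1.0]
opening: 0.0854
```

```bash
python3 - <<'E'
from h import *
need((.5709,-.1085,.27)); i,K,T=grab("wrist"); np.savez("w6.npz",i=i,K=K,T=T); t,Kt,Tt=grab("top")
cv2.imwrite("pics/w6.png",i)
ax=np.array([.531,-.2857])
print([proj(K,T,(*ax,z)) for z in (.185,.161,.07)],[proj(Kt,Tt,(*ax,z)) for z in (.185,.161)])
E
```

```text
t 20.5 tcp [ 0.5317 -0.2838  0.2705] jaw deg -12.71 z [ 0.003 -0.002 -1.   ] F [-0.2 -0.  -1. ] open 0.0854 q [-0.62  0.46  1.23  0.    1.45 -0.4 ]
tool shift cm [17.96 -0.04  0.03]
[array([318.65541791, 241.08630905]), array([318.77645785, 229.23074936]), array([319.0936786 , 198.15977028])] [array([449.84602979, 259.0914067 ]), array([446.79782137, 259.1579009 ])]
```

View pics/w6.png

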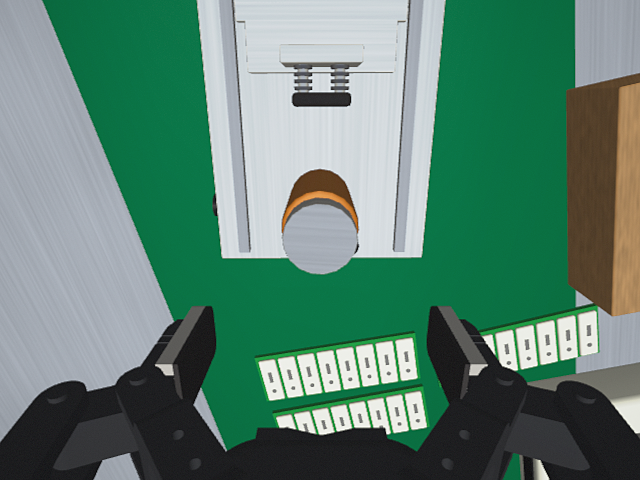

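The wrist view shows the jar standing upright, lid centre about (320,239) against the predicted (319,241). The cushion is clear of it at (322,100). Next I move over the tab and turn the jaws back.

Emit:
{"name": "play_rows", "arguments": {
  "increments": [
    [[0,0,0,2.6,0,0,0],[0,0,0,4,0,0,0],[0,0,0,4,0,0,0],[0,0,0,4,0,0,0],[0,0,0,3.36,0,0,0],[0,0,-8.2,0,0,0,90],[0,0,-8.2,0,0,0,90],[0,0,-8.2,0,0,0,90],[0,0,-8.2,0,0,0,90],[0,0,-8.2,0,0,0,90],[0,0,-8.2,0,0,0,90],[0,0,-8.2,0,0,0,90],[0,0,-8.2,0,0,0,90],[0,0,-8.2,0,0,0,90],[0,0,-8.2,0,0,0,90],[0,0,-8,0,0,0,90],[0,0,0,0,0,4,90],[0,0,0,0,0,4,90],[0,0,0,0,0,1,90],[0,0,0,0,0,0,90]]
  ]
}}

```text
clock: 22.6
position: [0.5698, -0.1081, 0.1767]
ee_rot: [-0.348, -3.117, -0.002]
wrist_force: [-0.2, -0.7, -0.2]
opening: 0.0554
```

Emit:
{"name": "play_rows", "arguments": {
  "increments": [
    [[0,0,0,0,0,0,90],[0,0,0,0,0,0,90]]
  ]
}}

```text
clock: 22.8
position: [0.5721, -0.1087, 0.1807]
ee_rot: [0.348, 3.119, -0.001]
wrist_force: [-1.1, 0.6, 0.1]
opening: 0.0554
```

```bash
python3 - <<'E'
from h import *
need((.5709,-.1085,.1007))
E
```

```text
t 22.8 tcp [ 0.5721 -0.1087  0.1807] jaw deg 77.28 z [ 0.003 -0.001 -1.   ] F [-1.1  0.6  0.1] open 0.0554 q [-0.32  0.49  1.44  0.    1.21 -1.67]
tool shift cm [ 0.15 -0.    8.  ]
```

Emit:
{"name": "play_rows", "arguments": {
  "increments": [
    [[0,0,0,0.05,0,2,90],[0,0,0,0,0,2,90],[0,0,0,0,0,2,90],[0,0,0,0,0,1.5,90],[0,0,0,0,0,0.5,90],[0,0,0,0,0,0,90],[0,0,0,0,0,0,150],[0,0,0,0,0,0,200],[0,0,0,0,0,0,255],[0,0,0,0,0,0,255],[0,0,0,0,0,0,255],[0,0,0,0,0,0,255]]
  ],
  "force": 60
}}

```text
clock: 24.0
position: [0.571, -0.1086, 0.0999]
ee_rot: [0.347, 3.121, -0.001]
wrist_force: [-1.5, -0.3, 5.5]
opening: 0.0131
```

```bash
python3 - <<'E'
from h import *
where()
E
```

```text
t 24.0 tcp [ 0.571  -0.1086  0.0999] jaw deg 77.3 z [ 0.002 -0.001 -1.   ] F [-1.5 -0.3  5.5] open 0.0131 q [-0.32  0.57  1.54 -0.    1.03 -1.67]
```

Gripped at the same spot, so the carriage hasn't moved. I slide in about 48 mm quickly, then go in gently.

Emit:
{"name": "play_rows", "arguments": {
  "increments": [
    [[0,0,0,0,-0.5,0,255],[0,0,0,0,-0.7,0,255],[0,0,0,0,-0.8,0,255],[0,0,0,0,-0.8,0,255],[0,0,0,0,-0.8,0,255],[0,0,0,0,-0.7,0,255],[0,0,0,0,-0.5,0,255],[0,0,0,0,-0.3,0,255],[0,0,0,0,0,0,255]]
  ]
}}

```text
clock: 24.9
position: [0.5603, -0.1565, 0.0999]
ee_rot: [0.347, 3.12, 0.004]
wrist_force: [1.7, 7.6, 6.6]
opening: 0.0132
```

```bash
cat >> h.py <<'E'
def travel():
    p,M=where(); print("travel mm",-(M.T@(p-np.array([.5709,-.1085,.1007])))[1]*1000,"Ftool",np.round(M.T@np.array(r.sense()['wrist_force']),1))
E
python3 -c "from h import *;travel()"
```

```text
t 24.9 tcp [ 0.5603 -0.1565  0.0999] jaw deg 77.3 z [ 0.003  0.002 -1.   ] F [1.7 7.6 6.6] open 0.0132 q [-0.41  0.57  1.54  0.    1.03 -1.76]
travel mm 49.121898371601674 Ftool [-0.   7.8 -6.6]
```

Emit:
{"name": "play_rows", "arguments": {
  "increments": [
    [[0,0,0,0,-0.2,0,255],[0,0,0,0,-0.2,0,255],[0,0,0,0,-0.2,0,255],[0,0,0,0,-0.2,0,255],[0,0,0,0,-0.2,0,255],[0,0,0,0,-0.2,0,255],[0,0,0,0,0,0,255],[0,0,0,0,0,0,255]]
  ]
}}

```text
clock: 25.7
position: [0.558, -0.1671, 0.0999]
ee_rot: [0.347, 3.12, 0.005]
wrist_force: [3.1, 12.0, 6.9]
opening: 0.0133
```

```bash
python3 -c "from h import *;travel()"
```

```text
t 25.7 tcp [ 0.558  -0.1671  0.0999] jaw deg 77.32 z [ 0.003  0.003 -1.   ] F [ 3.1 12.   6.9] open 0.0133 q [-0.42  0.57  1.54  0.    1.03 -1.78]
travel mm 60.02933738141646 Ftool [-0.4 12.4 -6.8]
```

Travel is 60 mm, so the cushion is pressed about 5 mm and the force is up as expected. Another ~4 mm.

Emit:
{"name": "play_rows", "arguments": {
  "increments": [
    [[0,0,0,0,-0.2,0,255],[0,0,0,0,-0.2,0,255],[0,0,0,0,0,0,255],[0,0,0,0,0,0,255],[0,0,0,0,0,0,255]]
  ]
}}

```text
clock: 26.2
position: [0.5572, -0.1705, 0.0999]
ee_rot: [0.346, 3.12, 0.006]
wrist_force: [3.7, 13.6, 6.3]
opening: 0.0133
```

```bash
python3 -c "from h import *;travel()"
```

```text
t 26.2 tcp [ 0.5572 -0.1705  0.0999] jaw deg 77.33 z [ 0.003  0.004 -1.   ] F [ 3.7 13.6  6.3] open 0.0133 q [-0.43  0.57  1.53  0.01  1.03 -1.78]
travel mm 63.4828166345794 Ftool [-0.6 14.1 -6.3]
```

Emit:
{"name": "play_rows", "arguments": {
  "increments": [
    [[0,0,0,0,0.3,0,255],[0,0,0,0,0,0,255],[0,0,0,0,0,0,200],[0,0,0,0,0,0,130],[0,0,0,0,0,0,90],[0,0,0,0,0,0,90],[0,0,0,0,0,0,90],[0,0,0,0,0,-1,90],[0,0,0,0,0,-3,90],[0,0,0,0,0,-3,90],[0,0,0,0,0,-4,90],[0,0,0,0,0,-4,90],[0,0,0,0,0,0,90],[0,0,0,0,0,0,90],[0,0,0,0,0,0,90]]
  ]
}}

```text
clock: 27.7
position: [0.5558, -0.1705, 0.2479]
ee_rot: [-0.348, -3.12, -0.001]
wrist_force: [-0.2, 0.5, -0.5]
opening: 0.0556
```

```bash
python3 - <<'E'
from h import *
where(); i,K,T=grab("wrist"); np.savez("w7.npz",i=i,K=K,T=T); s,Ks,Ts=grab("scene"); t,Kt,Tt=grab("top")
c=cv2.resize(s[130:280,120:320],(400,300),interpolation=cv2.INTER_CUBIC)
e=cv2.resize(s[190:340,320:520+20][:, :200],(400,300),interpolation=cv2.INTER_CUBIC)
cv2.imwrite("pics/fin.png",np.hstack([cv2.resize(i,(400,300)),c]) if 0 else np.vstack([np.hstack([cv2.resize(i[60:360,80:480],(400,300)),c]),np.hstack([e,cv2.resize(t[180:330,130:330],(400,300))])]))
# bystanders: change in top picture over the tray
b=np.load("top0.npz")['i']; d=(cv2.absdiff(b,t).max(2)>40).astype(np.uint8)[160:310,130:300]
n,l,st,cc=cv2.connectedComponentsWithStats(d); print([(x.tolist()) for x in st[1:] if x[4]>8])
E
```

```text
t 27.7 tcp [ 0.5558 -0.1705  0.2479] jaw deg 77.28 z [-0.002  0.001 -1.   ] F [-0.2  0.5 -0.5] open 0.0556 q [-0.43  0.44  1.33  0.    1.37 -1.78]
[[57, 96, 26, 25, 330]]
```

View pics/fin.png

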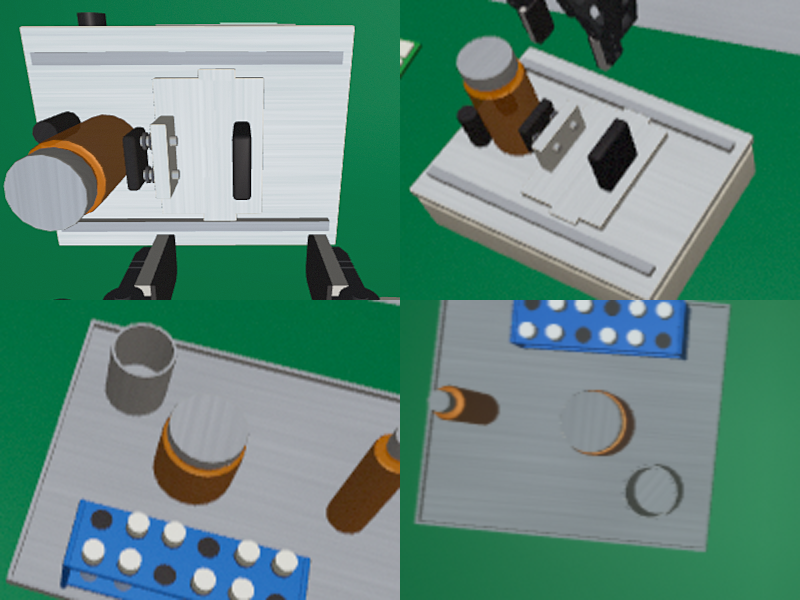

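The final view shows the jar upright against the posts, the cushion pressing it, and the spring rods showing behind the bracket. The tray changed only where the jar stood. One last cross-check of the tab position, and then I hand in.

```bash
python3 - <<'E'
from h import *
d=np.load("w7.npz"); P=onz(d['K'],d['T'],(323,225),.135); w=np.load("w1.npz"); Q=onz(w['K'],w['T'],(327.5,231),.135)
y=np.array([np.cos(np.radians(77.3)),np.sin(np.radians(77.3)),0]); print(P,"tab moved from start mm",(P-Q)@y*1000,"expected",88.5-63.5)
r.hand_in()
E
```

```text
[ 0.55550052 -0.16993517  0.135     ] tab moved from start mm 24.068540960978446 expected 25.0
the job is handed in; nothing more can be done
```

The jar is loaded and the job is handed in. It stands upright on the platform against both posts, with the sprung cushion pressed in by about 8.5 mm.

**What I did:**
- **Carriage back:** I gripped the tab and drew the carriage to its stop, where the force rose to about 28 N with no further motion. That gave the zero for its travel.
- **Jar:** I picked it up with a 25 N grip and brought it to the posts with about a 5 N touch. I set it down with about 5 N of contact force and released it.
- **Carriage in:** I slid it in to 63.5 mm measured travel, let go and lifted clear. The robot touches nothing, and the clock stood at about 28 s of the 72 s allowed.

**Last checks:**
- **Travel:** the tab's image position puts it 24.1 mm from where it started. The arm's measurement says 25.0 mm, so the two agree within 1 mm and leave the cushion well inside the 4 to 13 mm range.
- **Jar:** the pictures show it upright and touched by the cushion. The landing height matched the prediction.
- **Bystanders:** the only change on the tray is the spot the jar came from.

**What disagreed or went wrong:**
- **Heights:** the lid and post tops first came out 3 to 7 mm low, and the jar's position differed by up to 9 mm between cameras. I settled this with the wrist camera and by touch.
- **Stray move:** I once sent a 2 cm move the wrong way with the jar held in the air. It cancelled itself and touched nothing.

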